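Clamp a brace bar in the lever holding block

TASK

Swing the lever of the holding block fully open, lay the narrow wooden bar lengthwise in the block's trough, and slide it right up against the end stop. Then, with the bar there, swing the lever fully shut so that its foot clamps the bar, and let go. Leave the wide bar, the glass dish, the jar and the cork block alone.

Things in the scene. Friction and masses are not known exactly. Their poses are not given: they have to be found in the camera images.
- clamp_block: Aluminium holding block fixed to the table; its place and yaw vary. Origin on the table under the trough's centre line. The trough runs along its y: floor 12 mm above the table, 44 mm wide, side walls 10 mm thick with tops 21 mm above the table; open at -y (floor ends at y = -155 mm, walls flare out from -125), closed by the stop at +y. Base plate: x -37 to 73 mm. Lever on the +x side, in a yoke 78 mm high.
- trough_load (a point): Point on the trough floor (12 mm above the table) on its centre line, at block y = -70 mm: a bar laid with its middle here lies in the trough, short of the lever, 120 mm before its home. Its axes are the block's.
- stop_face (a point): Centre of the end stop's face, block (0, 120, 30) mm, as high as a seated bar's centre; face 66 mm wide, top 50 mm above the table. The narrow bar is home when its end touches it, its centre then at block y = 50 mm.
- lever_hinge (a point): Hinge of the clamp lever, block (46, 65, 66) mm. The axis is the block's y.
- lever_knob (a point): Centre of the black ball knob (30 mm across) on the end of the lever's 12 mm thick handle, 100 mm from the hinge. Shut, the handle leans 30 deg toward block -x, over the trough (knob at block x -4, z 153 mm); open, 32 deg toward +x (x 99, z 151 mm); between, it rises to z 166 mm: pushing fingers should rise with it, else they rub. Push it sideways with closed fingers.
- clamp_lever (a joint): Lever angle, rad: 0 = shut (foot arm level), 1.08 = fully open (foot arm raised 62 deg); hard stops at both. Starts at 0 to 0.2. Light friction (about 1 N at the knob); stays where left. With the bar home the rubber foot (22 mm wide, over the trough at block y 65 mm) meets its top at about 0.03 rad and the lever stops there; a push of 3 to 15 N at the knob clamps it.
- narrow_bar_center (a point): Centre (half-way up) of the narrow bar, loose: dark wooden brace bar 140 mm long (its y), 38 mm wide (its x), 36 mm high, 0.11 to 0.22 kg, square ends, the same both ways round, lying flat on the table, to the robot's right. Grasp across its 38 mm width.
- wide_bar_center (a point): Centre of the wide bar, loose: same wood, length and height, but 58 mm wide, so it does not fit the trough. The two bars may be in either place, one nearer and one farther. Leave it.
- glass_cover: Glass dish standing upside down, 141 mm across, 52 mm high; origin under its centre. Leave it.
- square_jar: Square glass jar with black lid, 79 x 79 x 114 mm; origin under its centre. Leave it.
- cork_block: Cork sanding block 40 x 70 x 24 mm; origin under its centre. Leave it.

How it is judged:
By the outcome, as a careful person would: the job done as asked, in the order asked, and still so for the second after the job is handed in, with the robot touching nothing.
It also fails if it takes over 72 s, if anything falls off the work surface, if the arm or the gripper's body presses on something with over 40 N, if the wrist force passes 120 N, or if a joint passes its speed limit or range.

ROBOT

A 7-joint arm with a two-finger parallel gripper is mounted at the origin on a cart in front of the work surface, level with it; the furniture and walls round the work are solid. World frame = base frame: x ahead of the robot, y to its left, z up, the work surface at z = 0. Lengths are in m, angles in rad, forces in N, time in s.
With the tool pointing down it reaches from about 0.4 to 0.75 m from the base axis. Payload 19.5 kg.
Tool frame: the origin (TCP) lies at the very end of the fingers, on their centre line; the grasp point (between the pads) lies 19 mm behind it; z points along the fingers, y is the line along which they close (so a half turn about z gives the same grasp; the last joint's range is limited). The gripper opens to 85 mm and grips with 20 to 120 N. Pads are 22 mm wide; open, the fingers measure 114 mm over their backs; the gripper's body (76 mm by 85 mm) begins 54 mm behind the grasp point. The pads swing forward as they close: fully open they stand 13 mm farther back than shut.
Start: joints at [1.286, 0.707, -0.028, 1.485, 0.022, 0.951, -0.075], TCP at [0.138, -0.558, 0.231] pointing down, gripper open.
Joint ranges: [-2.71, 2.71], [-0.32, 2.16], [-1.57, 1.52], [0, 2.45], [-1.46, 4.6], [0, 2.02], [-2.83, 2.83]. Speed limits (rad/s): [1.89, 1.89, 2.57, 2.57, 3.01, 3.01, 3.01].

INTERFACE

Orientations are given as a rotation vector (axis times angle).
In Python, from workcell import status, optics, job, finder gives the robot as it stands. The module is installed in compiled form; this text tells all that it offers.
- The arm moves only by the tool step_arm, never from a script. Its argument "plan" is a list of rows, each a list of 3 entries, a list of its own where there are three numbers: the closure in counts, from 0 (fully open) to 255 (shut), then the shift along the tool's x, y, z in m, then the turn about the tool's z in degrees. In form: [[jaw, [x, y, z], turn], ...]. A call has 1 to 12 rows; each row shifts and turns the commanded pose from where the row before left it, along the tool's axes as they then stand; what a row does not reach is not made up. A row lasts 1/8 s, in which the tool goes at most 62.5 mm and 10.7 degrees, less where a joint would pass 70% of its speed; a pose out of reach is approached as far as the arm can. A call with a gripper value outside its range is refused whole. The fingers move at their own pace and stop on an object; "squeeze" is the grip in N (left out, the last holds). Time passes only in rows, so rows that do not move let the fingers close. It gives the time, the measured TCP pose, the force, the opening and the grip force at its end, in the units of the state.
- status.read_state(): the state, without advancing time (a new reading comes with each control period).
- optics.read_camera(name): name is "side" or "top"; returns the picture (420x560x3 uint8, red, green, blue); there is no depth.
- optics.camera_model(name): a dict with "K" (3x3 intrinsics, pixels), "world_to_cam" (4x4, takes a point from world to camera coordinates). Camera axes: x right, y up, looking along -z (the intrinsics and any distortion apply to the point x, -y, -z); pixel columns grow to the right and rows downward; lengths in m; the calibration is good to about 2 mm. A picture is of the moment at which its call begins. camera_model takes no time and is no camera call.
- job.close_job(): hands the job in; it is judged then, once.
Trained networks look in the newest picture that a camera, given by its name, has taken for a name from the list of things; names that differ only in an ending like _2 or _b are one class to them, and where a whole thing is asked for, a point or a joint stands for the part that bears it (a point fixed in the world has none). Each returns a list of dicts, best first, with "p" (0 to 1); they miss things now and then, are a little off and sometimes report something else, mostly with a low value. They report only what shows in the picture. A call takes as long as a camera call.
- finder.recognise(name, camera): "extent" ([left, top, right, bottom] in pixels, round what is visible of it).
- finder.regions_of(name, camera): "pixels" (420x560 bool, what is visible of it) and "extent" ([left, top, right, bottom] in pixels, round what is visible of it).
- finder.place_of(name, camera): "point" ([column, row] in pixels: a listed point, or the origin of a listed thing).
The state is a dict: "time": time; "qpos": joint angles; "qd": joint speeds; "joint_torque": joint torques, N m; "eef_pos": TCP position; "orientation": TCP orientation; "force": force on the tool from outside, world axes, zero at the start; "ft_torque": the same for the moment, N m; "finger_gap": finger opening in m; "finger_force": force on a finger pad.
Only numpy, scipy, OpenCV 4.12 (cv2) and the standard library are available. Lean on these libraries where they do the work, as an engineer would, in place of code of your own. Each camera call takes 0.05 s, during which the arm holds its last target. There are 200 camera calls.

## Working session

There is one attempt and no reset: what is moved stays moved. The work goes in short steps, Python scripts to look and compute and a tool call to move; the robot and the scene stay as the last step left them, time stands still between calls to the robot, and variables do not carry over. Pictures are saved under pics/ and viewed, at most 10 in all, crops included, and the job is handed in when it is done.

Besides the shell and the picture viewer there is one more tool, called after "Call:" as a command line: name --argument value ..., lists and objects as JSON in quotes. step_arm: Moves the arm, as the interface text tells. Its arguments: {"type":"object","properties":{"plan":{"type":"array"},"squeeze":{"type":"number"}},"required":["plan"]}

```bash
mkdir -p pics; cat > h.py <<'E'
import numpy as np, cv2
from scipy.spatial.transform import Rotation as R
from workcell import status, optics, job, finder
def ray(cam,px):
    m=optics.camera_model(cam);K=np.array(m["K"]);T=np.array(m["world_to_cam"])
    D=m.get("dist",None)
    p=cv2.undistortPoints(np.array([[px]],float),K,None)[0,0]
    d=T[:3,:3].T@np.array([p[0],-p[1],-1.]); o=-T[:3,:3].T@T[:3,3]
    return o,d/np.linalg.norm(d)
def atz(cam,px,z):
    o,d=ray(cam,px); return o+d*(z-o[2])/d[2]
def tri(a,b):
    (o1,d1),(o2,d2)=ray("side",a),ray("top",b)
    A=np.array([d1,-d2]).T; s=np.linalg.lstsq(A,o2-o1,rcond=None)[0]
    p,q=o1+s[0]*d1,o2+s[1]*d2
    return (p+q)/2,np.linalg.norm(p-q)
def proj(cam,P):
    m=optics.camera_model(cam);K=np.array(m["K"]);T=np.array(m["world_to_cam"])
    c=T[:3,:3]@np.array(P)+T[:3,3]; c=np.array([c[0],-c[1],-c[2]]); u=K@c; return u[:2]/u[2]
def snap(cam,fn):
    im=optics.read_camera(cam); cv2.imwrite("pics/"+fn,im[:,:,::-1]); return im
E
python3 - <<'E'
from h import *
np.set_printoptions(precision=4,suppress=True)
s=status.read_state(); print(s["eef_pos"],s["orientation"],s["time"])
for c in("side","top"):
    snap(c,c+"0.png"); m=optics.camera_model(c); print({k:v for k,v in m.items() if k!='K'}, np.array(m["K"]).tolist())
P={}
for n in ["clamp_block","trough_load","stop_face","lever_hinge","lever_knob","narrow_bar_center","wide_bar_center","glass_cover","square_jar","cork_block"]:
    for c in("side","top"):
        r=finder.place_of(n,c); P[n,c]=r
        print(n,c,[(np.round(x["point"],1).tolist(),round(x["p"],2)) for x in r[:2]])
    if P[n,"side"] and P[n,"top"]: print("  tri",*tri(P[n,"side"][0]["point"],P[n,"top"][0]["point"]))
E
```

```text
[ 0.1382 -0.5579  0.2308] [-3.1174 -0.3803  0.0003] 0.0
{'world_to_cam': array([[-0.9322, -0.3619, -0.0089,  0.4596],
       [ 0.1917, -0.5142,  0.836 , -0.1968],
       [-0.3071,  0.7776,  0.5487, -0.994 ],
       [ 0.    ,  0.    ,  0.    ,  1.    ]])} [[424.52656841484594, 0.0, 290.56243627575475], [0.0, 424.52656841484594, 210.70193568703948], [0.0, 0.0, 1.0]]
{'world_to_cam': array([[ 0.0172, -0.9997,  0.0168, -0.0066],
       [ 0.9972,  0.0184,  0.0724, -0.4883],
       [-0.0727,  0.0155,  0.9972, -1.1682],
       [ 0.    ,  0.    ,  0.    ,  1.    ]])} [[426.7863754601607, 0.0, 275.8238876676571], [0.0, 426.7863754601607, 209.56971036112256], [0.0, 0.0, 1.0]]
clamp_block side [([284.9, 290.7], 0.67)]
clamp_block top [([221.3, 224.4], 0.89), ([174.8, 222.1], 0.16)]
  tri [0.4462 0.1545 0.0002] 0.0024416502313444996
trough_load side [([292.5, 269.5], 0.71), ([267.0, 315.3], 0.66)]
trough_load top [([244.9, 222.0], 0.94)]
  tri [0.4531 0.0877 0.0099] 0.001122595464468838
stop_face side [([264.7, 316.1], 0.74), ([235.1, 231.1], 0.56)]
stop_face top [([175.0, 222.8], 0.78), ([215.3
[... 246 characters left out ...]
_knob top [([189.0, 225.4], 0.8)]
  tri [0.443  0.2185 0.1541] 0.015601829644950091
narrow_bar_center side [([332.6, 202.3], 0.84)]
narrow_bar_center top [([353.4, 230.4], 0.97)]
  tri [ 0.4363 -0.21    0.0363] 0.005277988389135331
wide_bar_center side [([289.4, 194.3], 0.69)]
wide_bar_center top [([358.3, 181.2], 0.84)]
  tri [ 0.5769 -0.2238  0.0265] 0.012464066061444035
glass_cover side [([234.9, 230.2], 0.88)]
glass_cover top [([282.9, 143.9], 0.95)]
  tri [ 0.6733 -0.0163  0.0051] 0.006964360098439875
square_jar side [([197.1, 271.2], 0.87)]
square_jar top [([214.2, 141.8], 0.6)]
  tri [0.6755 0.1783 0.0103] 0.003930437989269386
cork_block side [([332.6, 341.0], 0.73)]
cork_block top []
```

View pics/side0.png

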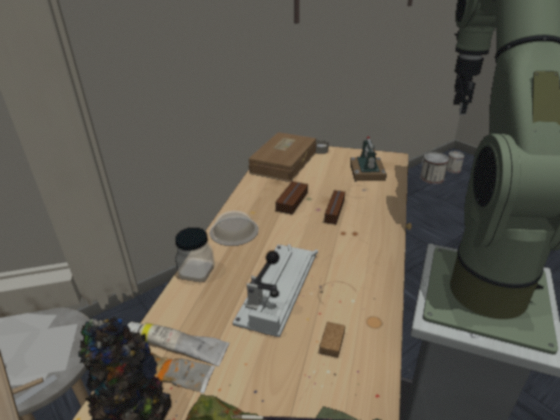

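View pics/top0.png

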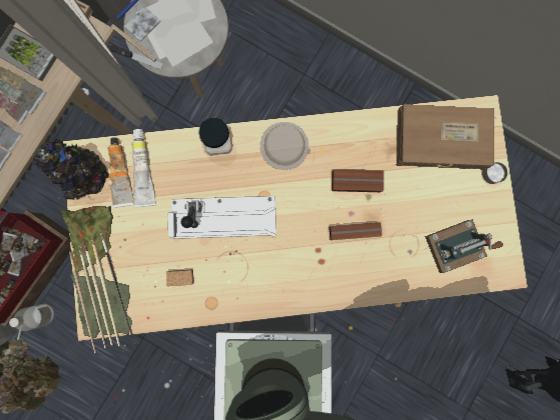

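The pictures show the narrow bar nearer the robot (top view ≈ 355,231) and the wide one farther (358,181). The block is at about 222,217, with the knob at 188,222 and the lever almost shut. Next I'll refine the poses with silhouette fits.

```bash
cat > fit.py <<'E'
from h import *
from scipy.optimize import minimize, least_squares
def barfit(x0,mask,hz=.018,dims=(.019,.07)):
    def cost(v):
        c,s=np.cos(v[3]),np.sin(v[3]); t=0
        for cam,m in mask.items():
            P=[proj(cam,[v[0]+c*a*dims[0]-s*b*dims[1],v[1]+s*a*dims[0]+c*b*dims[1],v[2]+e*hz]) for a in(-1,1) for b in(-1,1) for e in(-1,1)]
            im=np.zeros((1680,2240),np.uint8)
            cv2.fillConvexPoly(im,cv2.convexHull(np.round((np.array(P)+.5)*4).astype(np.int32)),1)
            M=cv2.resize(m.astype(np.uint8),(2240,1680),interpolation=cv2.INTER_NEAREST)
            t+=1-(im&M).sum()/(im|M).sum()
        return t
    best=None
    x0=np.array(x0)
    r=minimize(cost,x0,method="Nelder-Mead",options=dict(initial_simplex=np.vstack([x0]+[x0+d for d in np.diag([.008,.008,.008,.08])]),maxiter=150,xatol=1e-4,fatol=1e-4))
    return r.x,r.fun
E
python3 - <<'E'
from fit import *
np.set_printoptions(precision=4,suppress=True)
for n,x0,d in(("narrow_bar_center",[.436,-.21,.018,0],(.019,.07)),("wide_bar_center",[.577,-.224,.018,0],(.029,.07))):
    M={}
    for c in("side","top"):
        if n[0]=="n": snap(c,c+"1.png")
        r=finder.regions_of(n,c); print(n,c,[(x["extent"],round(x["p"],2)) for x in r[:2]])
        M[c]=r[0]["pixels"]
    print(barfit(x0,M,dims=d)); print("top only",barfit(x0,{"top":M["top"]},dims=d))
# block
L={"clamp_block":(0,0,0),"trough_load":(0,-.07,.012),"stop_face":(0,.12,.03)}
obs=[]
for n in L:
    for c in("side","top"):
        for x in finder.place_of(n,c)[:1]:
            if n=="stop_face" and c=="side" and x["point"][1]<260: continue
            if n=="trough_load" and c=="side" and x["point"][1]>290: continue
            obs.append((c,L[n],x["point"]))
def B(v,p): c,s=np.cos(v[2]),np.sin(v[2]); return [v[0]+c*p[0]-s*p[1],v[1]+s*p[0]+c*p[1],p[2]]
f=lambda v:np.ravel([proj(c,B(v,p))-q for c,p,q in obs])
r=least_squares(f,[.4475,.1545,.04]); print(r.x,np.round(r.fun,1))
v=r.x
for c in("side","top"):
    im=cv2.imread(f"pics/{c}1.png"); im=cv2.resize(im,None,fx=4,fy=4,interpolation=cv2.INTER_CUBIC)
    D=lambda a,b,col:cv2.line(im,*[tuple(int(t) for t in (proj(c,B(v,p))+.5)*4) for p in(a,b)],col,1)
    for x in(-.022,.022): D((x,-.155,.012),(x,.12,.012),(0,0,255))
    for x in(-.032,.032): D((x,-.125,.021),(x,.12,.021),(0,255,0))
    D((-.033,.12,.05),(.033,.12,.05),(255,0,0)); D((-.037,-.155,0),(.073,-.155,0),(255,0,255));D((-.037,-.155,0),(-.037,.12,0),(255,0,255));D((.073,-.155,0),(.073,.12,0),(255,0,255))
    a=proj(c,B(v,(0,0,0)))*4; a=a.astype(int)
    cv2.imwrite(f"pics/{c}1z.png",im[a[1]-250:a[1]+250,a[0]-350:a[0]+350])
E
```

```text
narrow_bar_center side [([210.4, 210.3, 257.9, 247.4], 0.75), ([323.0, 188.1, 343.7, 227.1], 0.66)]
narrow_bar_center top [([326.1, 220.5, 383.0, 238.8], 0.73)]
(array([ 0.4332, -0.2155,  0.0247,  0.0956]), np.float64(1.0609906865573229))
top only (array([ 0.4332, -0.2155,  0.0247,  0.0956]), np.float64(0.06099068655732298))
wide_bar_center side [([272.9, 182.1, 307.2, 217.0], 0.66)]
wide_bar_center top [([332.1, 167.3, 386.1, 189.6], 0.61), ([164.7, 197.7, 275.2, 238.8], 0.18)]
(array([ 0.5746, -0.2227,  0.0208,  0.0074]), np.float64(0.14614212864435416))
top only (array([ 0.5747, -0.223 ,  0.0181,  0.0079]), np.float64(0.052700714585960484))
[0.4474 0.1582 0.0179] [-4.8 -0.5  0.3 -0.3  2.   1.7  3.   1.   0.4  2.2  0.6  0.9]
```

View pics/top1z.png

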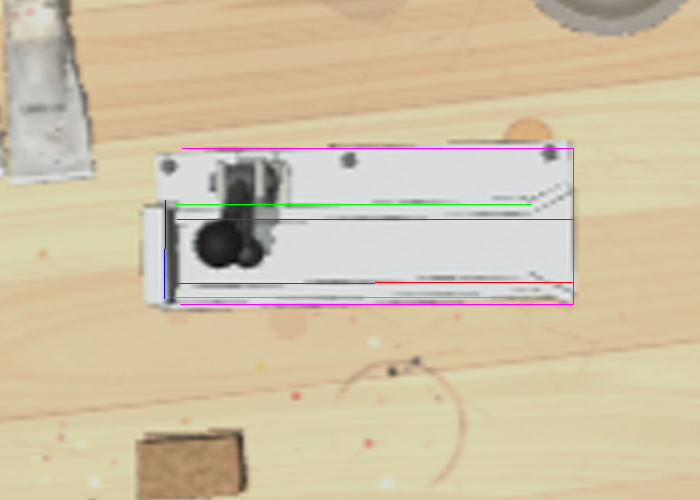

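View pics/side1z.png

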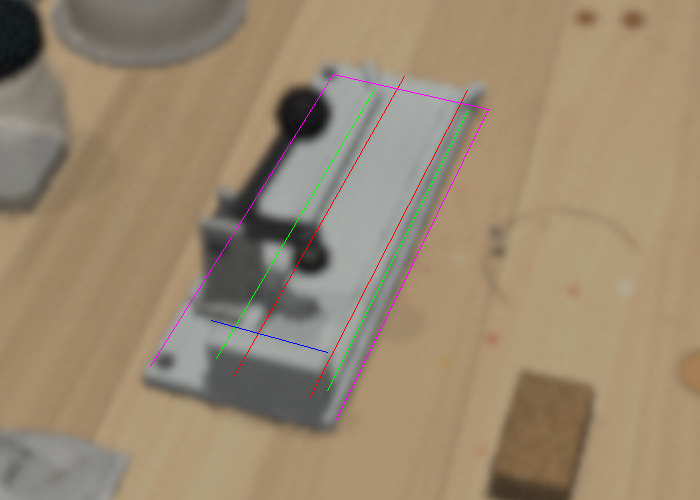

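Overlay: the position is close, but the yaw needs about +2° more (the wall lines in the top crop slope from 210 at left to 198 at right). In the side view, the best narrow_bar region was the dish, so I'll use the second one instead.

```bash
python3 - <<'E'
from fit import *
np.set_printoptions(precision=4,suppress=True)
for c in("side","top"): optics.read_camera(c)
M={}
for c in("side","top"):
    r=finder.regions_of("narrow_bar_center",c)
    r=[x for x in r if (x["extent"][0]>300)]; print(c,r[0]["extent"],r[0]["p"]); M[c]=r[0]["pixels"]
print(barfit([.434,-.213,.018,.06],M)); print(barfit([.434,-.213,.018,.06],{"side":M["side"]}))
im=cv2.imread("pics/top1.png"); g=cv2.cvtColor(im,cv2.COLOR_BGR2GRAY)
# dark lines of trough: column profiles
for col in (205,215,225,235,245,255,262): print(col,[int(t) for t in g[192:242,col-2:col+3].mean(1)])
v=(.4474,.1582,.05)
S=7
big=cv2.resize(im,None,fx=S,fy=S,interpolation=cv2.INTER_CUBIC)
def B(v,p): c,s=np.cos(v[2]),np.sin(v[2]); return [v[0]+c*p[0]-s*p[1],v[1]+s*p[0]+c*p[1],p[2]]
D=lambda a,b,col:cv2.line(big,*[tuple(int(t) for t in (proj("top",B(v,p))+.5)*S) for p in(a,b)],col,1)
for x in(-.022,.022): D((x,-.125,.012),(x,.12,.012),(0,0,255))
for x in(-.032,.032): D((x,-.125,.021),(x,.12,.021),(0,160,0))
for x in(-.037,.073): D((x,-.155,.006),(x,.12,.006),(255,0,255))
D((-.033,.12,.05),(.033,.12,.05),(255,0,0))
D((-.037,-.155,.006),(.073,-.155,.006),(255,0,255))
cv2.imwrite("pics/top2z.png",big[180*S:250*S,162*S:276*S])
E
```

```text
Traceback (most recent call last):
IndexError: list index out of range
```

```bash
python3 - <<'E'
from fit import *
np.set_printoptions(precision=4,suppress=True)
M={}
for c,(a,b,d,e) in dict(side=(318,183,350,232),top=(320,212,390,248)).items():
    g=cv2.cvtColor(cv2.imread(f"pics/{c}1.png"),cv2.COLOR_BGR2GRAY)
    w=g[b:e,a:d]; t,m=cv2.threshold(w,0,1,cv2.THRESH_OTSU+cv2.THRESH_BINARY_INV)
    n,l,st,_=cv2.connectedComponentsWithStats(m); k=1+st[1:,4].argmax(); print(c,t,st[k])
    M[c]=np.zeros(g.shape,bool); M[c][b:e,a:d]=l==k
print(barfit([.434,-.213,.018,.06],M)); print(barfit([.434,-.213,.018,.06],{"side":M["side"]})); print(barfit([.434,-.213,.018,.06],{"top":M["top"]}))
im=cv2.imread("pics/top1.png"); g=cv2.cvtColor(im,cv2.COLOR_BGR2GRAY)
v=(.4474,.1582,.05)
S=7
big=cv2.resize(im,None,fx=S,fy=S,interpolation=cv2.INTER_CUBIC)
def B(v,p): c,s=np.cos(v[2]),np.sin(v[2]); return [v[0]+c*p[0]-s*p[1],v[1]+s*p[0]+c*p[1],p[2]]
D=lambda a,b,col:cv2.line(big,*[tuple(int(t) for t in (proj("top",B(v,p))+.5)*S) for p in(a,b)],col,1)
for x in(-.022,.022): D((x,-.125,.012),(x,.12,.012),(0,0,255))
for x in(-.032,.032): D((x,-.125,.021),(x,.12,.021),(0,160,0))
for x in(-.037,.073): D((x,-.155,.006),(x,.12,.006),(255,0,255))
D((-.033,.12,.05),(.033,.12,.05),(255,0,0))
D((-.037,-.155,.006),(.073,-.155,.006),(255,0,255))
cv2.imwrite("pics/top2z.png",big[180*S:250*S,162*S:276*S])
E
```

```text
side 100.0 [  5   7  22  35 492]
top 143.0 [  8   9  54  19 847]
(array([ 0.434 , -0.216 ,  0.0195,  0.091 ]), np.float64(0.1884324054195725))
(array([ 0.4333, -0.2128,  0.0208,  0.0967]), np.float64(0.07754137115839244))
(array([ 0.4341, -0.2121,  0.0342,  0.076 ]), np.float64(0.1083024624101111))
```

View pics/top2z.png

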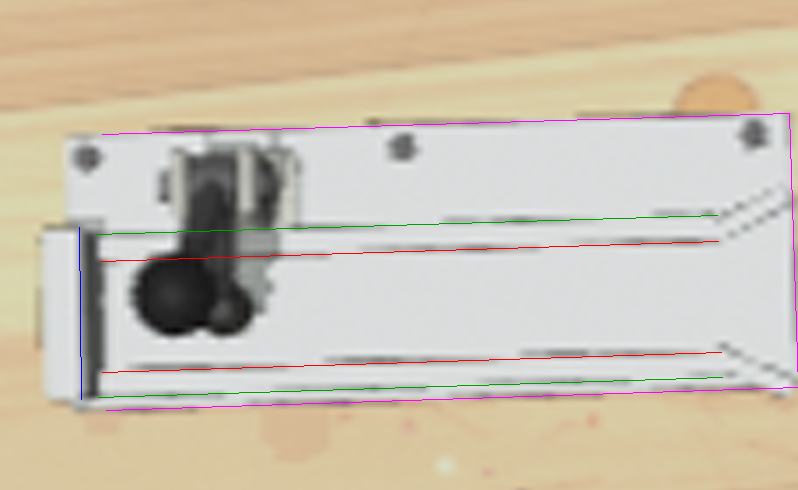

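The fit now matches the walls, stop and plate. The block is at (0.4474, 0.1582) with yaw 0.05, and the bar at (0.434, −0.214) with yaw ≈ 0.09. I'll turn the tool to align with the block, then travel.

Call:
step_arm --plan '[[255,[0,0,0],-9.9],[255,[0,0,0],-9.9],[255,[0,0,0],-9.9],[255,[0,0,0],-9.9],[255,[0,0,0],-9.9],[255,[0,0,0],-9.9],[255,[0,0,0],-9.8],[255,[0,0,0],-9.8],[255,[0,0,0],0]]' --squeeze 30

```text
time: 2.98
eef_pos: [0.138, -0.5581, 0.2312]
orientation: [-2.166, -2.276, -0.001]
force: [0.2, -0.4, -0.2]
finger_gap: 0.0002
finger_force: 0.0
```

Call:
step_arm --plan '[[255,[0.025,0.0315,0],0],[255,[0.025,0.0315,0],0],[255,[0.025,0.0315,0],0],[255,[0.025,0.0315,0],0],[255,[0.025,0.0315,0],0],[255,[0.025,0.0315,0],0],[255,[0.025,0.0315,0],0],[255,[0.025,0.0315,0],0],[255,[0.025,0.0315,0],0],[255,[0.025,0.0315,0],0],[255,[0,0,0],0]]'

```text
time: 4.35
eef_pos: [0.442, -0.2901, 0.2313]
orientation: [2.165, 2.277, 0.002]
force: [-0.5, -1.3, -0.2]
finger_gap: -0.0002
finger_force: 0.0
```

Call:
step_arm --plan '[[255,[0.0465,-0.004,0],0],[255,[0.0465,-0.004,0],0],[255,[0.0465,-0.004,0],0],[255,[0.0465,-0.004,0],0],[255,[0.0465,-0.004,0],0],[255,[0.0465,-0.004,0],0],[255,[0.0465,-0.004,0],0],[255,[0.0465,-0.004,0],0],[255,[0.0465,-0.004,0],0],[255,[0.0465,-0.004,0],0],[255,[0.047,-0.004,0],0],[255,[0,0,0],0]]'

```text
time: 5.85
eef_pos: [0.3696, 0.219, 0.2314]
orientation: [-2.164, -2.277, -0.002]
force: [0.1, -1.2, -0.1]
finger_gap: -0.0001
finger_force: 0.0
```

```bash
cat >> h.py <<'E'
BV=(.4474,.1582,.05)
def blk(p):
    c,s=np.cos(BV[2]),np.sin(BV[2]);d=np.array(p[:2])-BV[:2]
    return np.array([c*d[0]+s*d[1],-s*d[0]+c*d[1],p[2]])
def W(p):
    c,s=np.cos(BV[2]),np.sin(BV[2]); return [BV[0]+c*p[0]-s*p[1],BV[1]+s*p[0]+c*p[1],p[2]]
def lever():
    from scipy.optimize import minimize_scalar
    o=[]
    for c in("side","top"):
        optics.read_camera(c)
        r=finder.place_of("lever_knob",c)
        if r and r[0]["p"]>.4: o.append((c,r[0]["point"]))
    out=[]
    for sel in [o]+[[x] for x in o]:
        f=lambda a:sum(np.linalg.norm(proj(c,W([.046+.1*np.sin(a-np.pi/6),.065,.066+.1*np.cos(a-np.pi/6)]))-q) for c,q in sel)
        g=np.linspace(-.1,1.2,131); k=min(g,key=f); out.append((round(float(k),2),round(float(f(k)),1)))
    return out
E
python3 - <<'E'
from h import *
s=status.read_state(); print(blk(s["eef_pos"]),s["qpos"]); print(lever())
E
```

```text
[-0.07463125  0.06458328  0.23136691] [-0.42373228  0.5102434  -0.29797951  1.9751407   0.22675307  0.68691933
 -0.81122794]
[(0.1, 5.1), (0.11, 0.5), (-0.01, 1.6)]
```

Call:
step_arm --plan '[[255,[0,0,0.0425],0],[255,[0,0,0.0425],0],[255,[0,0.02,0],0],[255,[0,0.02,0],0],[255,[0,0.01,-0.004],0],[255,[0,0.01,-0.003],0],[255,[0,0.01,-0.002],0],[255,[0,0.01,-0.002],0],[255,[0,0.01,-0.001],0],[255,[0,0.01,0.0],0]]'

```text
time: 7.3
eef_pos: [0.4707, 0.2217, 0.1584]
orientation: [-2.165, -2.277, -0.0]
force: [-1.1, 0.2, 1.6]
finger_gap: 0.0001
finger_force: 0.6
```

Call:
step_arm --plan '[[255,[0,0.01,0.0015],0],[255,[0,0.01,0.0025],0],[255,[0,0.008,0.003],0],[255,[0,0.007,0.003],0],[255,[0,0.005,0.0025],0],[255,[0,0.004,0.002],0],[255,[0,0,0],0]]'

```text
time: 8.18
eef_pos: [0.5141, 0.2239, 0.1436]
orientation: [-2.164, -2.277, 0.0]
force: [-0.3, -0.1, 0.2]
finger_gap: 0.0003
finger_force: 0.0
```

```bash
python3 - <<'E'
from h import *
s=status.read_state(); print(blk(s["eef_pos"]),s["force"]); print(lever())
E
```

```text
[0.06990481 0.06232761 0.14364746] [-0.25789747 -0.0739449   0.18890764]
[(1.11, 1.0), (1.11, 1.0)]
```

Call:
step_arm --plan '[[255,[0,0.003,0.001],0],[255,[0,0.002,0.001],0],[255,[0,0,0],0]]'

```text
time: 8.75
eef_pos: [0.5176, 0.2243, 0.1419]
orientation: [-2.163, -2.276, 0.004]
force: [-13.3, -1.1, 12.1]
finger_gap: -0.0002
finger_force: 7.9
```

Call:
step_arm --plan '[[255,[0,0.002,0.001],0],[255,[0,0.002,0.001],0],[255,[0,0,0],0]]'

```text
time: 9.12
eef_pos: [0.5189, 0.2245, 0.141]
orientation: [-2.16, -2.276, 0.011]
force: [-41.3, -6.7, 49.2]
finger_gap: -0.0
finger_force: 24.5
```

Call:
step_arm --plan '[[255,[0,-0.02,-0.005],0],[255,[0,0,-0.045],0],[255,[0,0,-0.045],0],[0,[-0.048,-0.01,0],0],[0,[-0.048,-0.01,0],0],[0,[-0.048,-0.01,0],0],[0,[-0.048,-0.01,0],0],[0,[-0.048,-0.01,0],0],[0,[-0.048,-0.01,0],0],[0,[-0.048,-0.01,0],0],[0,[-0.048,-0.01,0],0],[0,[-0.048,-0.01,0],-2.3]]'

```text
time: 10.62
eef_pos: [0.4349, -0.2143, 0.2349]
orientation: [2.117, 2.32, 0.0]
force: [1.6, 0.1, 0.3]
finger_gap: 0.085
finger_force: 0.0
```

```bash
python3 - <<'E'
from h import *
s=status.read_state(); print(s["eef_pos"],blk(s["eef_pos"]),s["force"]); print(lever())
snap("top","top3.png"); snap("side","side3.png")
E
```

```text
[ 0.43485219 -0.21431039  0.23493136] [-0.03114988 -0.37141772  0.23493136] [1.56908763 0.0670784  0.26651284]
[(1.07, 4.5), (1.14, 3.3), (1.06, 0.3)]
```

View pics/side3.png

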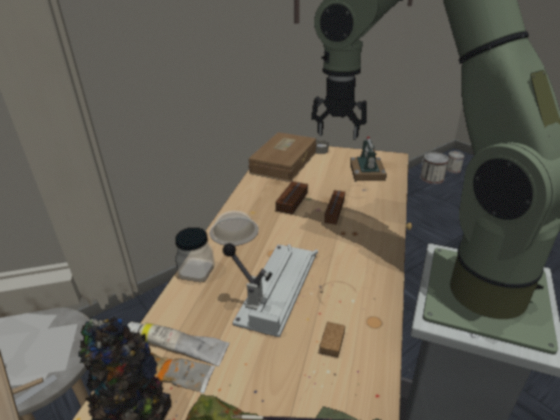

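The side view shows the lever open (knob at 228,250) and the gripper over the narrow bar. Next I descend and grasp.

Call:
step_arm --plan '[[0,[0,0,0.045],0],[0,[0,0,0.045],0],[0,[0,0,0.045],0],[0,[0,0,0.04],0],[0,[0,0,0.03],0],[0,[0,0,0.019],0],[255,[0,0,0],0],[255,[0,0,0],0],[255,[0,0,0],0],[255,[0,0,0],0],[255,[0,0,0],0],[255,[0,0,0],0]]' --squeeze 40

```text
time: 12.42
eef_pos: [0.4355, -0.2125, 0.0118]
orientation: [2.117, 2.319, 0.001]
force: [-1.7, 2.2, 8.9]
finger_gap: 0.0373
finger_force: 40.4
```

Call:
step_arm --plan '[[255,[0,0,-0.03],0],[255,[0,0,-0.04],0],[255,[0,0,-0.02],2.3],[255,[0.03,0.0038,0],0],[255,[0.0387,0.0038,0],0],[255,[0.0387,0.0038,0],0],[255,[0.0387,0.0038,0],0],[255,[0.0387,0.0038,0],0],[255,[0.0387,0.0038,0],0],[255,[0.0387,0.0038,0],0],[255,[0.0372,0.0038,0],0],[255,[0,0,0],0]]'

```text
time: 13.92
eef_pos: [0.4503, 0.0907, 0.1014]
orientation: [-2.16, -2.281, -0.003]
force: [-0.2, -0.4, -1.0]
finger_gap: 0.037
finger_force: 41.1
```

```bash
python3 - <<'E'
from h import *
s=status.read_state(); print(s["orientation"],blk(s["eef_pos"]),s["force"],s["finger_gap"])
im=snap("side","side4.png"); o=[finder.place_of("narrow_bar_center","side")]
im2=snap("top","top4.png"); o+=[finder.place_of("narrow_bar_center","top")]
for r,c in zip(o,("side","top")):
    for x in r[:2]: print(c,x["point"],x["p"],proj(c,W([0,-.07,.119])), blk(atz(c,x["point"],.119)))
def crop(i): return cv2.resize(i[200:320,220:340],(480,480),interpolation=cv2.INTER_CUBIC)
def crop2(i): return cv2.resize(i[170:250,200:280],(320,480)[:1]*2,interpolation=cv2.INTER_CUBIC)
a=crop(im); b=cv2.copyMakeBorder(crop2(im2),0,160,0,0,cv2.BORDER_CONSTANT)
cv2.imwrite("pics/c4.png",np.hstack([a,b])[:,:,::-1])
E
```

```text
[-2.15969129 -2.28111654 -0.00320987] [-0.00046907 -0.0675665   0.10144903] [-0.15657415 -0.35221994 -1.03169693] 0.03700214140352627
side [293.8, 235.7] 0.63 [293.22109407 234.62908872] [-0.00259825 -0.06640674  0.119     ]
```

View pics/c4.png

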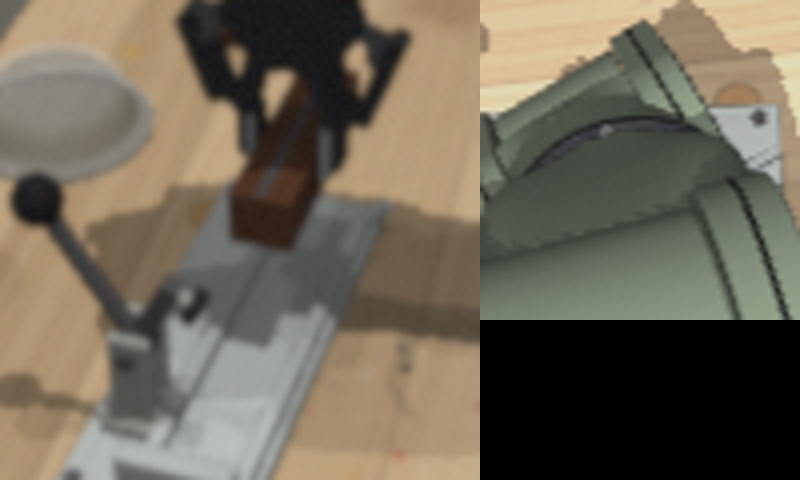

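The crop shows the bar held level over the trough mouth, short of the lever.

Call:
step_arm --plan '[[255,[0,0,0.025],0],[255,[0,0,0.025],0],[255,[0,0,0.015],0],[255,[0,0,0.006],0],[255,[0,0,0.004],0],[255,[0,0,0],0]]'

```text
time: 14.88
eef_pos: [0.4507, 0.0878, 0.0261]
orientation: [2.164, 2.276, 0.001]
force: [3.3, -1.3, -3.2]
finger_gap: 0.0371
finger_force: 40.9
```

Call:
step_arm --plan '[[255,[0,0,0.002],0],[120,[0,0,0],0],[0,[0,0,0],0],[0,[0,0,0],0],[0,[0,0,-0.03],0],[0,[0,0,-0.045],0],[255,[-0.035,0,0],0],[255,[-0.035,0,0],0],[255,[-0.037,0,0],0],[255,[0,0,0],0],[255,[0,0,0],0]]'

```text
time: 16.25
eef_pos: [0.4556, -0.0182, 0.0988]
orientation: [-2.164, -2.277, -0.001]
force: [0.1, 0.8, -0.1]
finger_gap: 0.0004
finger_force: 0.0
```

```bash
python3 - <<'E'
from h import *
s=status.read_state(); print(s["orientation"],blk(s["eef_pos"]),s["force"],s["finger_gap"])
im=snap("side","side5.png"); print([(x["point"],round(x["p"],2),blk(atz("side",x["point"],.03))) for x in finder.place_of("narrow_bar_center","side")[:2]])
cv2.imwrite("pics/c5.png",cv2.resize(im[190:320,210:350],(700,590)[0:1]+(590,),interpolation=cv2.INTER_CUBIC)[:,:,::-1])
E
```

```text
[-2.16361464e+00 -2.27722937e+00 -6.12670634e-04] [-0.00059649 -0.17663736  0.09883627] [ 0.14881125  0.82374282 -0.08077803] 0.0003876827099591537
[([293.0, 261.5], 0.92, array([ 0.00354294, -0.07753399,  0.03      ]))]
```

View pics/c5.png

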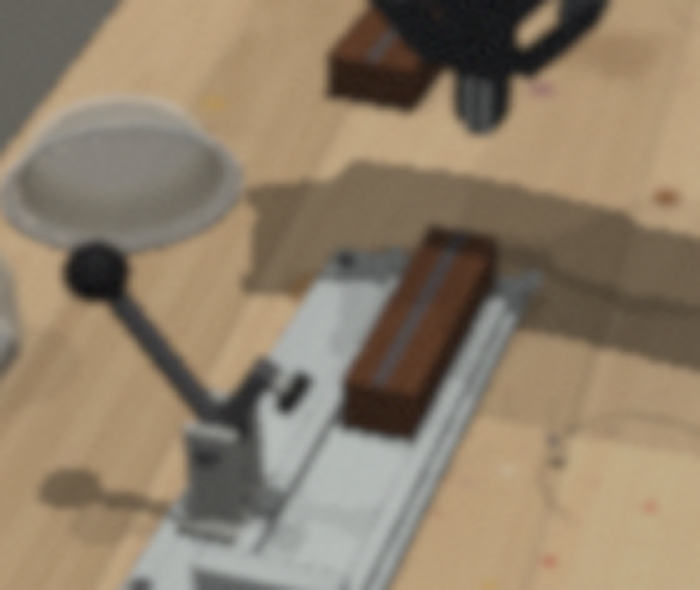

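The crop shows the bar lying in the trough with the lever open. The fingers are behind the bar, so I'll lower them and push.

Call:
step_arm --plan '[[255,[0,0,0.04],0],[255,[0,0,0.035],0],[255,[0.012,0,0],0],[255,[0.014,0,0],0],[255,[0.014,0,0],0],[255,[0.014,0,0],0],[255,[0.014,0,0],0],[255,[0.014,0,0],0],[255,[0.014,0,0],0],[255,[0.014,0,0],0],[255,[0.01,0,0],0],[255,[0.006,0,0],0]]'

```text
time: 17.85
eef_pos: [0.4492, 0.1075, 0.0238]
orientation: [-2.164, -2.277, 0.0]
force: [0.6, -1.8, 1.5]
finger_gap: 0.0001
finger_force: 0.8
```

Call:
step_arm --plan '[[255,[0.004,0,0],0],[255,[0.003,0,0],0],[255,[0.003,0,0],0],[255,[0.002,0,0],0],[255,[0,0,0],0]]'

```text
time: 18.48
eef_pos: [0.4487, 0.1191, 0.0238]
orientation: [-2.164, -2.277, -0.0]
force: [-0.0, -0.1, 0.4]
finger_gap: -0.0002
finger_force: 0.0
```

```bash
python3 - <<'E'
from h import *
s=status.read_state(); print(blk(s["eef_pos"]),s["force"],s["finger_gap"])
E
```

```text
[-0.0006988  -0.03911789  0.0238121 ] [-0.00593175 -0.14488112  0.42018506] -0.0001785719389762617
```

Not at the stop yet. I'll go on in small steps.

Call:
step_arm --plan '[[255,[0.003,0,0],0],[255,[0.003,0,0],0],[255,[0.002,0,0],0],[255,[0,0,0],0]]'

```text
time: 18.98
eef_pos: [0.4482, 0.1241, 0.0239]
orientation: [2.166, 2.272, -0.006]
force: [3.4, -20.4, 2.4]
finger_gap: -0.0002
finger_force: 10.0
```

Call:
step_arm --plan '[[255,[0.0015,0,0],0],[255,[0,0,0],0]]'

```text
time: 19.23
eef_pos: [0.4481, 0.1242, 0.0239]
orientation: [2.167, 2.27, -0.009]
force: [5.9, -29.6, 4.0]
finger_gap: 0.0001
finger_force: 14.7
```

Call:
step_arm --plan '[[255,[-0.02,0,0],0],[255,[0,0,-0.045],0],[255,[0,0,-0.055],0],[255,[0,0,-0.055],0],[255,[0,0,-0.055],0],[255,[0.0285,0.036,0],0],[255,[0.0285,0.036,0],0],[255,[0.0285,0.036,0],0],[255,[0.0285,0.037,0],0],[255,[0,0,0],0]]'

```text
time: 20.48
eef_pos: [0.5889, 0.2319, 0.2327]
orientation: [-2.161, -2.278, -0.0]
force: [-2.0, -0.2, -0.4]
finger_gap: 0.0003
finger_force: 0.0
```

```bash
python3 - <<'E'
from h import *
s=status.read_state(); print(blk(s["eef_pos"]),s["force"],s["qpos"])
im=snap("side","side6.png"); print([(x["point"],round(x["p"],2),blk(atz("side",x["point"],.03))) for x in finder.place_of("narrow_bar_center","side")[:2]])
cv2.imwrite("pics/c6.png",cv2.resize(im[190:340,190:350],(640,600),interpolation=cv2.INTER_CUBIC)[:,:,::-1]); print(lever())
E
```

```text
[0.14499084 0.06658564 0.23271827] [-1.95917753 -0.23883062 -0.43576042] [-0.32945001  0.80633351 -0.22047548  1.24145335  0.17557683  1.11233067
 -0.50909947]
[([278.6, 294.7], 0.97, array([-0.00134318,  0.04217311,  0.03      ]))]
[(1.1, 0.8), (1.1, 0.8)]
```

View pics/c6.png

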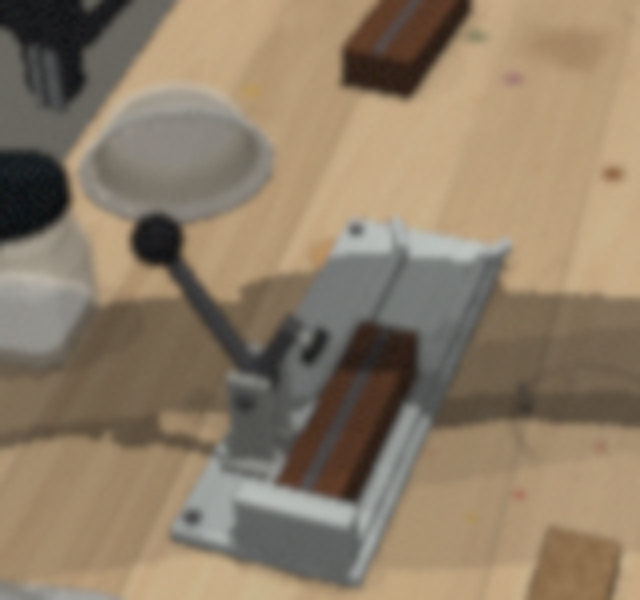

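The crop shows the bar's end against the stop and the lever open. Next I swing it shut.

Call:
step_arm --plan '[[255,[0,0,0.045],0],[255,[0,0,0.044],0],[255,[0,-0.016,0],0],[255,[0,-0.012,-0.005],0],[255,[0,-0.012,-0.005],0],[255,[0,-0.01,-0.0022],0],[255,[0,-0.01,-0.0022],0],[255,[0,-0.01,0],0],[255,[0,-0.01,0],0],[255,[0,-0.01,0.002],0],[255,[0,-0.01,0.002],0]]'

```text
time: 22.15
eef_pos: [0.4876, 0.2245, 0.155]
orientation: [-2.164, -2.277, 0.0]
force: [1.0, 0.4, 0.8]
finger_gap: -0.0001
finger_force: 0.4
```

Call:
step_arm --plan '[[255,[0,-0.006,0.002],0],[255,[0,-0.005,0.002],0],[255,[0,-0.002,0.001],0],[255,[0,0,0],0]]'

```text
time: 22.65
eef_pos: [0.4753, 0.2239, 0.1502]
orientation: [-2.164, -2.277, 0.0]
force: [-0.0, 0.8, -0.3]
finger_gap: -0.0001
finger_force: 0.0
```

```bash
python3 - <<'E'
from h import *
s=status.read_state(); print(blk(s["eef_pos"]),s["force"]); print(lever())
E
```

```text
[0.03119882 0.06422663 0.15015299] [-0.04130336  0.78501636 -0.28156272]
[(0.09, 176.6), (0.08, 0.7), (1.2, 171.0)]
```

Call:
step_arm --plan '[[255,[0,-0.002,0.001],0],[255,[0,-0.0015,0.001],0],[255,[0,0,0],0]]'

```text
time: 23.22
eef_pos: [0.472, 0.2238, 0.1484]
orientation: [2.164, 2.277, 0.001]
force: [1.6, -0.4, 2.7]
finger_gap: -0.0003
finger_force: 1.1
```

Call:
step_arm --plan '[[255,[0,-0.001,0.0005],0],[255,[0,0,0],0]]'

```text
time: 23.48
eef_pos: [0.4716, 0.2238, 0.1481]
orientation: [2.164, 2.276, 0.003]
force: [5.9, -0.1, 6.3]
finger_gap: 0.0
finger_force: 3.4
```

Call:
step_arm --plan '[[255,[0,-0.0007,0],0],[255,[0,0,0],0]]'

```text
time: 23.72
eef_pos: [0.4713, 0.2238, 0.1482]
orientation: [2.164, 2.276, 0.004]
force: [7.3, -1.0, 5.1]
finger_gap: -0.0003
finger_force: 4.5
```

Call:
step_arm --plan '[[255,[0,0.015,0],0],[255,[0,0.03,0],0],[255,[0,0.02,-0.04],0],[255,[0,0,-0.05],0],[255,[-0.05,0,0],0],[255,[-0.05,0,0],0],[255,[-0.05,0,0],0],[255,[-0.05,0,0],0],[255,[0,0,0],0]]'

```text
time: 24.85
eef_pos: [0.5451, 0.0234, 0.2375]
orientation: [2.17, 2.271, -0.003]
force: [-0.3, 1.5, -0.0]
finger_gap: -0.0002
finger_force: 0.0
```

```bash
python3 - <<'E'
from h import *
s=status.read_state(); print(blk(s["eef_pos"]),s["force"],s["time"])
im=snap("side","side7.png"); print([(x["point"],round(x["p"],2),blk(atz("side",x["point"],.03))) for x in finder.place_of("narrow_bar_center","side")[:2]])
cv2.imwrite("pics/c7.png",cv2.resize(im[190:340,190:350],(640,600),interpolation=cv2.INTER_CUBIC)[:,:,::-1]); print(lever())
E
```

```text
[ 0.09080596 -0.13951102  0.23749593] [-0.31931093  1.52870071 -0.02751753] 24.85
[([284.6, 292.0], 0.73, array([-0.01143515,  0.02989666,  0.03      ])), ([276.9, 293.0], 0.64, array([0.0041493 , 0.03826937, 0.03      ]))]
[(0.08, 7.5), (0.12, 1.9), (-0.04, 1.5)]
```

View pics/c7.png

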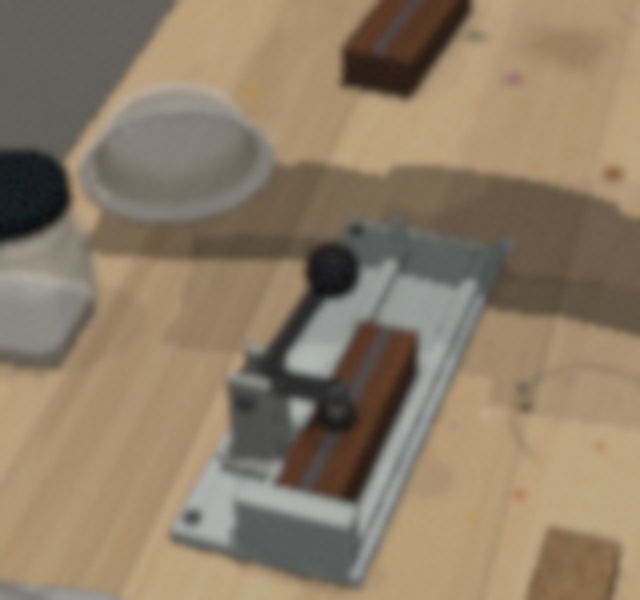

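The final view shows the lever shut with its foot on the bar, the bar against the stop, and the fingers clear. Handing in.

```bash
python3 -c "
from h import *
print(job.close_job())"
```

```text
the job is handed in; nothing more can be done
None
```

The job is handed in at about 25 s on the robot's clock: lever swung open, narrow bar slid up to the end stop (force rose to about 30 N there), lever closed onto it with roughly 9 N at the knob, gripper clear, other objects not touched; the cameras could not pin down the lever's exact final angle (-0.04 to 0.12 rad), so I took the clamping from the push force and the last picture.

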